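Sort and demagnetise check balls with a slotted scoop

TASK

Take the slotted scoop by its rear handle and scoop up the three large steel balls from the tray, letting the three small ones drop back through the slots into the tray. Set the loaded scoop on the demagnetiser's rubber pad, let go of it, hold the demagnetiser's button fully down for at least two seconds and release it. Then take the scoop by its cross grip instead, tip the large balls into the dish, and set the empty scoop back flat on the pad, leaving the neighbouring things alone.

Things in the scene. Friction and masses are not known exactly. Their poses are not given: they have to be found in the camera images.
- scoop: slotted aluminium scoop, 110 mm wide, open nose; floor of 5 fore-and-aft round bars 6 mm thick, 25 mm pitch (4 slots, 19 mm clear), side walls 26 mm high, 0.2 kg give or take a quarter. Origin: underside, mid-width, below the cross grip; +z up when standing flat, nose to -x, rear handle to +x. Starts on the pad, nose roughly towards the robot
- rear_handle: black flat bar behind the scoop's back plate, rigid part of the scoop, 80 mm long (along x) x 14 mm wide (y) x 22 mm tall; origin at its middle, 88 mm behind (+x) and 40 mm above the scoop's origin; axes as the scoop's
- cross_grip: black square bar across the scoop, 14 x 14 mm, 110 mm long (along y), rigid part of the scoop on two side posts; origin at its middle, 77 mm straight above the scoop's origin; axes as the scoop's
- nose (a point): middle of the bar tips, (-62, 0, +13) mm in the scoop's frame. The floor is flat from the 36 mm high back plate (x = +45) to x = -10 mm, then bends up 12 deg to the tips. Standing flat it keeps balls in; pitched nose-down 12 deg about the bend its front part lies flush on a surface and slips under balls; nose-down 35 deg or more, balls roll out over the nose
- tray: black open sorting tray, 211 (x) x 162 (y) mm outside, walls 3 mm thick and 27 mm high, floor 3 mm thick; origin under its centre, x along its length; fixed. Balls start in its near (-x) half, x -86 to -42 mm, in four lanes at y = -37.5, -12.5, 12.5, 37.5 (3 mm either way): in line with the slots of a scoop centred in the tray. A ball met head-on by a bar tip jams at the near wall
- large0: large bright steel ball, 24 mm diameter, 56 g, too big for the slots; origin at its centre
- large1: large bright steel ball, 24 mm diameter, 56 g, too big for the slots; origin at its centre
- large2: large bright steel ball, 24 mm diameter, 56 g, too big for the slots; origin at its centre
- small0: small bright steel ball, 14 mm diameter, 11 g, falls through the slots; origin at its centre
- small1: small bright steel ball, 14 mm diameter, 11 g, falls through the slots; origin at its centre
- small2: small bright steel ball, 14 mm diameter, 11 g, falls through the slots; origin at its centre
- demag: demagnetiser: low grey housing 180 mm (x) x 140 mm (y), with a black rubber pad, 118 x 128 mm, on its far part and a round push button near its -x edge; fixed; origin under its centre, +x away from the robot. It stands to the left or right of the tray, the dish on the other side
- pad (a point): point on the pad's surface where the scoop's origin belongs, 30 mm to +x of the housing's centre, 42 mm above the bench; x, y axes as the housing's. The scoop stands there with its nose towards the button
- button_top (a point): centre of the button's top face, 28 mm diameter, 18 mm above the pad's surface (60 mm above the bench); on the housing 62 mm to -x of its centre
- button (a joint): button travel in m: 0 up, 0.006 fully down (about 5 N); springs back when let go
- dish: round aluminium dish, 132 mm across the rim, 45 mm high, wall 3 mm, floor 4 mm thick, loose, 0.4 kg; origin under its centre
- meter: bystander: black hand-held meter 160 x 80 x 35 mm; origin under its centre
- driver: bystander: screwdriver lying on the bench; origin under its middle
- reel: bystander: copper wire reel 64 mm diameter, 40 mm high; origin under its centre

How it is judged:
On the way, in this order (a step that is already met when the one before it is completed fails the run):
1. the three large balls ride in the scoop, held by its rear handle and lifted clear of the tray, while the small balls are left in the tray (x of large0 in the frame of scoop between -0.058 and 0.05 m and y of large0 in the frame of scoop between -0.052 and 0.052 m and z of large0 in the frame of scoop between 0 and 0.045 m and x of large1 in the frame of scoop between -0.058 and 0.05 m and y of large1 in the frame of scoop between -0.052 and 0.052 m and z of large1 in the frame of scoop between 0 and 0.045 m and x of large2 in the frame of scoop between -0.058 and 0.05 m and y of large2 in the frame of scoop between -0.052 and 0.052 m and z of large2 in the frame of scoop between 0 and 0.045 m and x of small0 in the frame of tray between -0.103 and 0.103 m and y of small0 in the frame of tray between -0.079 and 0.079 m and height (world z) of each of small0, small1, small2 below 0.02 m and x of small1 in the frame of tray between -0.103 and 0.103 m and y of small1 in the frame of tray between -0.079 and 0.079 m and x of small2 in the frame of tray between -0.103 and 0.103 m and y of small2 in the frame of tray between -0.079 and 0.079 m and height (world z) of scoop above 0.04 m and contact force between the fingers and rear_handle above 0.5 N), for 0.2 s.
2. the loaded scoop stands on the demagnetiser's pad, let go (x of large0 in the frame of scoop between -0.058 and 0.05 m and y of large0 in the frame of scoop between -0.052 and 0.052 m and z of large0 in the frame of scoop between 0 and 0.045 m and x of large1 in the frame of scoop between -0.058 and 0.05 m and y of large1 in the frame of scoop between -0.052 and 0.052 m and z of large1 in the frame of scoop between 0 and 0.045 m and x of large2 in the frame of scoop between -0.058 and 0.05 m and y of large2 in the frame of scoop between -0.052 and 0.052 m and z of large2 in the frame of scoop between 0 and 0.045 m and horizontal distance between scoop and pad below 0.04 m and z of scoop in the frame of demag between 0.038 and 0.048 m and angle between scoop's own z axis and vertical below 0.08 rad and contact force between the fingers and scoop below 0.1 N), for 0.2 s.
3. the button is held fully down for two seconds with the loaded scoop on the pad (x of large0 in the frame of scoop between -0.058 and 0.05 m and y of large0 in the frame of scoop between -0.052 and 0.052 m and z of large0 in the frame of scoop between 0 and 0.045 m and x of large1 in the frame of scoop between -0.058 and 0.05 m and y of large1 in the frame of scoop between -0.052 and 0.052 m and z of large1 in the frame of scoop between 0 and 0.045 m and x of large2 in the frame of scoop between -0.058 and 0.05 m and y of large2 in the frame of scoop between -0.052 and 0.052 m and z of large2 in the frame of scoop between 0 and 0.045 m and horizontal distance between scoop and pad below 0.04 m and z of scoop in the frame of demag between 0.038 and 0.048 m and angle between scoop's own z axis and vertical below 0.08 rad and value of joint button above 0.0045 m), for 1.9 s.
4. the button is released (value of joint button below 0.0015 m), for 0.1 s.
5. the loaded scoop is lifted off the pad by its cross grip (x of large0 in the frame of scoop between -0.058 and 0.05 m and y of large0 in the frame of scoop between -0.052 and 0.052 m and z of large0 in the frame of scoop between 0 and 0.045 m and x of large1 in the frame of scoop between -0.058 and 0.05 m and y of large1 in the frame of scoop between -0.052 and 0.052 m and z of large1 in the frame of scoop between 0 and 0.045 m and x of large2 in the frame of scoop between -0.058 and 0.05 m and y of large2 in the frame of scoop between -0.052 and 0.052 m and z of large2 in the frame of scoop between 0 and 0.045 m and z of scoop in the frame of demag above 0.06 m and contact force between the fingers and cross_grip above 0.5 N), for 0.1 s.
6. the three large balls lie in the dish (horizontal distance between each of large0, large1, large2 and dish below 0.055 m and z of large0 in the frame of dish between 0.005 and 0.042 m and z of large1 in the frame of dish between 0.005 and 0.042 m and z of large2 in the frame of dish between 0.005 and 0.042 m), for 0.2 s.
At the end, for the whole second after the job is handed in: Large balls in the upright dish (centres within 55 mm of its axis, below the rim); small balls in the tray; scoop let go, level (0.08 rad) on the pad, origin within 40 mm of the pad point; button up (under 1.5 mm); all at rest (all of step 6 and x of small0 in the frame of tray between -0.103 and 0.103 m and y of small0 in the frame of tray between -0.079 and 0.079 m and height (world z) of each of small0, small1, small2 below 0.02 m and x of small1 in the frame of tray between -0.103 and 0.103 m and y of small1 in the frame of tray between -0.079 and 0.079 m and x of small2 in the frame of tray between -0.103 and 0.103 m and y of small2 in the frame of tray between -0.079 and 0.079 m and horizontal distance between scoop and pad below 0.04 m and z of scoop in the frame of demag between 0.038 and 0.048 m and angle between scoop's own z axis and vertical below 0.08 rad and contact force between the fingers and scoop below 0.1 N and value of joint button below 0.0015 m and linear speed of scoop below 0.02 m/s and linear speed of each of large0, large1, large2, small0, small1, small2 below 0.05 m/s and angle between dish's own z axis and vertical below 0.1 rad); the robot touches nothing.
It fails at once if the hand-held meter is pushed aside by more than 20 mm (distance of meter from where it was at the start of the episode above 0.02 m).
It fails at once if the screwdriver is pushed aside by more than 20 mm (distance of driver from where it was at the start of the episode above 0.02 m).
It fails at once if the wire reel is pushed aside by more than 20 mm (distance of reel from where it was at the start of the episode above 0.02 m).
It also fails if it takes over 72 s, if anything falls off the work surface, if the arm or the gripper's body presses on something with over 40 N, if the wrist force passes 120 N, or if a joint passes its speed limit or range.

ROBOT

A 6-joint arm with a two-finger parallel gripper is mounted at the origin on the work surface. World frame = base frame: x ahead of the robot, y to its left, z up, the work surface at z = 0. Lengths are in m, angles in rad, forces in N, time in s.
With the tool pointing down it reaches from about 0.3 to 0.875 m from the base axis. Payload 4.2 kg.
Tool frame: the origin (TCP) lies at the very end of the fingers, on their centre line; the grasp point (between the pads) lies grip_point_offset behind it (grip_point_offset is the distance from the TCP to the grasp point, in m); z points along the fingers, y is the direction in which the jaws open and shut (so a half turn about z gives the same grasp; the last joint's range is limited). The gripper opens to 85 mm and grips with 20 to 120 N. Pads are 22 mm wide; open, the fingers measure 114 mm over their backs; the gripper's body (76 mm by 85 mm) begins 54 mm behind the grasp point. The pads swing forward as they close: fully open they stand 13 mm farther back than shut.
Start: joints at [1.181, 0.32, 1.565, -0, 1.257, -0.02], TCP at [0.208, 0.536, 0.231] pointing down, gripper open.
Joint ranges: [-3.11, 3.11], [-0.84, 2.01], [0.21, 2.61], [-1.34, 4.49], [0.05, 2.63], [-2.56, 2.56]. Speed limits (rad/s): [2.57, 2.57, 3.14, 3.14, 3.14, 3.14].

INTERFACE

Orientations are given as a unit quaternion [x, y, z, w].
In Python, from rig import * gives the robot as it stands. The module is installed in compiled form; this text tells all that it offers. Calls block until the motion is done:
- reach(position, orientation): joint-space move of the TCP to a pose.
- move_l(position, frame=None, v=0.15, f_stop=None): straight line of the TCP; frame=None keeps the orientation; v is the mean speed in m/s. With f_stop (N) it stops when the force on the tool has changed by that much, and returns True; else False.
- move_j(angles): joint-space move.
- move_gripper(opening): finger opening in m; the grip force is fixed at half the most; returns when the fingers have stopped.
- dwell(seconds).
- inverse_kinematics(position, orientation): joint angles nearest the present ones, or None.
- get_obs(): the state.
- snapshot(name): name is "scene" or "top" or "wrist"; returns a dict with "frame" (480x640x3 uint8, red, green, blue), "depth" (480x640 float32, m along the optical axis (not along the pixel's ray), 0 where there is no reading), "intrinsics" (3x3 intrinsics, pixels), "R" (3x3) and "t" (3): a world point X has camera coordinates R X + t. Camera axes: x right, y down, z forward; pixel columns grow to the right and rows downward; lengths in m; the calibration is good to about 2 mm. A picture is of the moment at which its call begins.
A pose or a line that the arm cannot do raises Unreachable and nothing moves.
- close_job(): hands the job in, once; it reports no verdict.
Trained networks look in a picture, given as the dict that the camera call returned (one of the last four; its "shot" number tells which), for a name from the list of things; names that differ only in an ending like _2 or _b are one class to them, and where a whole thing is asked for, a point or a joint stands for the part that bears it (a point fixed in the world has none). Each returns a list of dicts, best first, with "p" (0 to 1); they miss things now and then, are a little off and sometimes report something else, mostly with a low value. They report only what shows in the picture. A call takes as long as a camera call.
- find_in(picture, target): "at" ([column, row] in pixels, amid what is visible of it).
- regions_of(picture, target): "mask" (480x640 bool, what is visible of it) and "at" ([column, row] in pixels, amid what is visible of it).
- pinpoint(picture, target): "at" ([column, row] in pixels: a listed point, or the origin of a listed thing).
The state is a dict: "clock": time; "joint_positions": joint angles; "qd": joint speeds; "joint_torque": joint torques, N m; "eef_pos": TCP position; "ee_rot": TCP orientation; "force": force on the tool from outside, world axes, zero at the start; "ft_torque": the same for the moment, N m; "opening": finger opening in m.
Only numpy, scipy, OpenCV 4.12 (cv2) and the standard library are available. Lean on these libraries where they do the work, as an engineer would, in place of code of your own. Each camera call takes 0.05 s, during which the arm holds its last target.

## Working session

There is one attempt and no reset: what is moved stays moved. The work goes in short steps, each a Python script; the robot and the scene stay as the last script left them, time stands still between calls to the robot, and variables do not carry over. Pictures are saved under pics/ and viewed, and the job is handed in when it is done.

```bash
ls; mkdir -p pics; python3 - <<'E'
from rig import *
import cv2
o=get_obs(); print(o)
try: print(grip_point_offset)
except Exception as e: print(e)
for n in("scene","top","wrist"):
    s=snapshot(n); cv2.imwrite(f"pics/a_{n}.png",s["frame"][:,:,::-1]); print(n,s["intrinsics"].tolist(),s["R"].tolist(),s["t"].tolist())
E
```

```text
pics
{'clock': 0.0, 'joint_positions': array([ 1.18100002e+00,  3.20273428e-01,  1.56570740e+00, -9.10589672e-06,
        1.25739647e+00, -1.99892887e-02]), 'qd': array([-0.00012597, -0.00110758, -0.00059754,  0.00053047,  0.00071572,
       -0.00032443]), 'joint_torque': array([-1.67413651e-03, -4.15527356e+01, -2.34163320e+01, -4.85573548e-05,
        8.35472136e-03,  2.87223493e-06]), 'eef_pos': array([0.20763436, 0.53567423, 0.23048186]), 'ee_rot': array([ 1.83850233e-01,  9.82953862e-01, -8.74537937e-04, -1.77314411e-04]), 'force': array([-0.88398942, -0.01586858,  0.52110566]), 'ft_torque': array([-0.02598956, -0.01953783, -0.07768715]), 'opening': 0.08502563013386165}
0.0187
scene [[595.3824495474292, 0.0, 313.7506161872548], [0.0, 595.3824495474292, 239.4103064720245], [0.0, 0.0, 1.0]] [[-0.6227264520596619, 0.7824254107306234, -0.004716200610758743], [0.6141687453069512, 0.48505998905119674, -0.6225058709038319], [-0.4847767715075372, -0.3905474153859787, -0.7826009188226533]] [0.36410575630519815, -0.3409035327512605, 1.9371432831055875]
top [[437.08010551823935, 0.0, 312.18191058131987], [0.0, 437.08010551823935, 235.45857140799419], [0.0, 0.0, 1.0]] [[0.014027931223657131, -0.9998839803712093, 0.00593657667444233], [-0.9965474107444218, -0.014466525315283047, -0.08175559787495483], [0.08183199425758474, -0.0047692182094623845, -0.9966347271059228]] [-0.00416356342980509, 0.6285689343200593, 1.1185596274053988]
wrist [[415.7953307743746, 0.0, 319.41310582948256], [0.0, 415.7953307743746, 240.84369674187027], [0.0, 0.0, 1.0]] [[0.36172497173592383, 0.9322831969488733, -0.0017565618223963732], [0.9006605875221221, -0.348967612987482, 0.25890560281717995], [0.24076035991614886, -0.09523468786429505, -0.9659010318456231]] [-0.5741916302904446, -0.03273153765721732, 0.38003800766243506]
```

View pics/a_top.png

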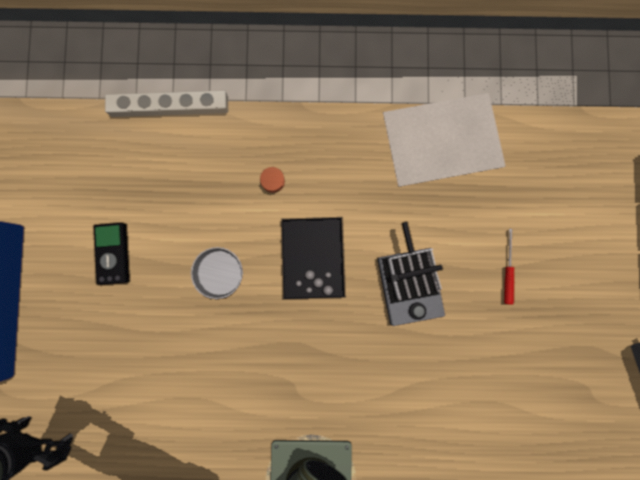

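View pics/a_scene.png

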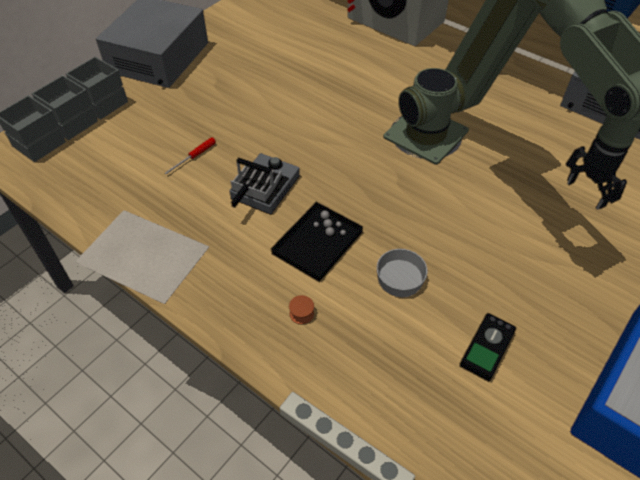

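The top view shows the tray at (312,258) with the balls at about (315,282). The demag and scoop are at (410,287), the dish at (217,273), the reel at (272,180), the meter at (112,254) and the driver at (510,268).

```bash
cat > h.py <<'E'
from rig import *
import numpy as np, cv2
from scipy.spatial.transform import Rotation as Ro
def ray(s,px):
    K,R,t=s["intrinsics"],s["R"],s["t"]
    d=R.T@np.linalg.inv(K)@np.array([px[0],px[1],1.]); return -R.T@t,d
def at_z(s,px,z):
    c,d=ray(s,px); return c+d*(z-c[2])/d[2]
def cloud(s,mask=None):
    D=s["depth"]; m=D>0
    if mask is not None: m&=mask
    v,u=np.nonzero(m); P=np.linalg.inv(s["intrinsics"])@np.vstack([u,v,np.ones(len(u))])*D[v,u]
    return (s["R"].T@(P-s["t"][:,None])).T
def proj(s,X):
    X=np.atleast_2d(X); p=(s["R"]@X.T+s["t"][:,None]); p=s["intrinsics"]@p; return (p[:2]/p[2]).T
def save(s,n,box=None,k=1):
    f=s["frame"]
    if box: f=f[box[1]:box[3],box[0]:box[2]]
    cv2.imwrite(f"pics/{n}.png",cv2.resize(f,None,fx=k,fy=k,interpolation=cv2.INTER_CUBIC)[:,:,::-1])
E
python3 - <<'E'
from h import *
s=snapshot("top")
save(s,"b_top",(270,200,470,340),4)
for n in ["tray","dish","demag","scoop","meter","reel","driver"]:
    for r in regions_of(s,n)[:1]:
        c=cloud(s,r["mask"]); 
        print(n,r["p"],r["at"],r["mask"].sum(),c.min(0).round(3),c.max(0).round(3),np.median(c,0).round(3))
        rc=cv2.minAreaRect((c[:,:2]*1000).astype(np.float32)); print("   rect",rc)
for n,z in [("tray",0),("dish",0),("demag",0),("pad",.042),("button_top",.06),("scoop",.042),("rear_handle",.082),("cross_grip",.119),("nose",.055),("large0",.015),("small0",.010)]:
    for q in pinpoint(s,n)[:4]: print(n,round(q["p"],2),q["at"],at_z(s,q["at"],z).round(4))
E
```

```text
tray 0.57 [311.4, 256.2] 4830 [ 0.463 -0.084 -0.004] [0.684 0.087 0.034] [0.576 0.002 0.004]
   rect ((574.3826904296875, 0.12586212158203125), (216.97811889648438, 165.34706115722656), 2.5765039920806885)
dish 0.84 [214.8, 271.4] 2133 [ 0.461  0.182 -0.004] [0.594 0.324 0.051] [0.529 0.255 0.006]
   rect ((525.2278442382812, 249.13214111328125), (130.4938507080078, 137.92196655273438), 65.31083679199219)
demag 0.63 [412.4, 295.8] 3095 [ 0.401 -0.347 -0.001] [ 0.6   -0.167  0.125] [ 0.481 -0.246  0.042]
   rect ((498.38201904296875, -258.09881591796875), (185.57388305664062, 150.51673889160156), 11.504178047180176)
scoop 0.66 [411.3, 269.3] 970 [ 0.469 -0.327 -0.001] [ 0.66  -0.189  0.132] [ 0.547 -0.24   0.08 ]
   rect ((573.1090698242188, -255.64724731445312), (185.1815185546875, 132.4954376220703), 13.129704475402832)
meter 0.56 [110.5, 252.1] 2140 [ 0.495  0.481 -0.002] [0.662 0.59  0.049] [0.575 0.522 0.036]
   rect ((577.4202270507812, 535.82177734375), (166.3207550048828, 96.38961791992188), 5.6611552238464355)
reel 0.85 [274.2, 180.8] 520 [ 0.745  0.081 -0.002] [0.806 0.148 0
[... 587 characters left out ...]
29  0.042 ]
scoop 0.24 [217.5, 268.5] [0.5388 0.2462 0.042 ]
rear_handle 0.68 [421.4, 274.7] [ 0.5305 -0.2665  0.082 ]
rear_handle 0.5 [403.6, 236.8] [ 0.6239 -0.2227  0.082 ]
rear_handle 0.43 [112.3, 254.5] [0.5695 0.4988 0.082 ]
cross_grip 0.52 [418.7, 274.1] [ 0.5319 -0.2506  0.119 ]
nose 0.87 [419.8, 293.7] [ 0.4825 -0.2691  0.055 ]
large0 0.64 [331.1, 290.7] [ 0.4852 -0.0468  0.015 ]
large0 0.59 [317.9, 279.9] [ 0.5128 -0.0119  0.015 ]
large0 0.42 [306.3, 271.9] [0.5333 0.0188 0.015 ]
small0 0.72 [328.8, 289.7] [ 0.4875 -0.0409  0.01  ]
small0 0.57 [306.4, 287.5] [0.4924 0.018  0.01  ]
small0 0.55 [296.8, 280.7] [0.5098 0.0435 0.01  ]
small0 0.34 [329.5, 274.7] [ 0.5268 -0.0424  0.01  ]
```

View pics/b_top.png

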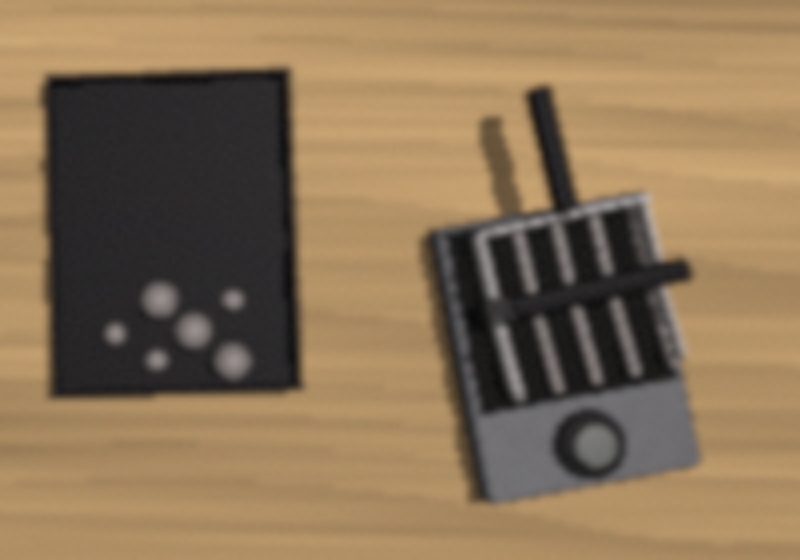

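```bash
python3 - <<'E'
from h import *
o=get_obs(); s=snapshot("wrist")
RT=Ro.from_quat(o["ee_rot"]).as_matrix(); c=-s["R"].T@s["t"]
print("cam in tool",RT.T@(c-o["eef_pos"])); print("axes in tool cols",(RT.T@s["R"].T).round(3))
for q in ([0,1,0,0],[1,0,0,0]):
    for p in ([0.45,-0.12,0.33],[.5,-.12,.33],[.55,-.12,.33]): 
        j=inverse_kinematics(p,q); print(q,p,None if j is None else np.round(j,2))
E
```

```text
cam in tool [ 6.65932442e-02  5.40668477e-05 -1.43975000e-01]
axes in tool cols [[-0.    -0.966 -0.259]
 [ 1.    -0.    -0.   ]
 [ 0.    -0.259  0.966]]
[0, 1, 0, 0] [0.45, -0.12, 0.33] [-0.29  0.09  1.61 -0.    1.44 -1.86]
[0, 1, 0, 0] [0.5, -0.12, 0.33] [-0.26  0.18  1.52 -0.    1.45 -1.83]
[0, 1, 0, 0] [0.55, -0.12, 0.33] [-0.24  0.26  1.41 -0.    1.48 -1.81]
[1, 0, 0, 0] [0.45, -0.12, 0.33] [-0.29  0.09  1.61 -0.    1.44  1.29]
[1, 0, 0, 0] [0.5, -0.12, 0.33] [-0.26  0.18  1.52 -0.    1.45  1.31]
[1, 0, 0, 0] [0.55, -0.12, 0.33] [-0.24  0.26  1.41 -0.    1.48  1.34]
```

```bash
python3 - <<'E'
from h import *
reach([.5,-.10,.30],[0,1,0,0])
s=snapshot("wrist"); save(s,"c_wrist"); print(get_obs()["clock"])
import pickle; pickle.dump(s,open("c.pkl","wb"))
for n,z in [("tray",0),("demag",0),("button_top",.06),("scoop",.042),("rear_handle",.082),("cross_grip",.119),("nose",.055),("large0",.015),("small0",.010),("pad",.042)]:
    for q in pinpoint(s,n)[:4]: print(n,round(q["p"],2),q["at"],at_z(s,q["at"],z).round(4))
E
```

```text
3.6917
tray 0.93 [412.7, 255.6] [0.5696 0.0052 0.    ]
demag 0.82 [175.8, 191.5] [ 0.4979 -0.2527  0.    ]
button_top 0.93 [133.9, 135.8] [ 0.4392 -0.265   0.06  ]
scoop 0.9 [164.3, 232.8] [ 0.5331 -0.2533  0.042 ]
cross_grip 0.7 [130.6, 260.1] [ 0.5371 -0.2535  0.119 ]
nose 0.9 [137.5, 176.9] [ 0.4764 -0.2681  0.055 ]
large0 0.83 [400.6, 199.8] [ 0.5043 -0.0144  0.015 ]
large0 0.76 [425.2, 222.3] [0.5282 0.0127 0.015 ]
large0 0.56 [379.4, 182.2] [ 0.486  -0.0372  0.015 ]
small0 0.73 [450.8, 199.9] [0.5052 0.0394 0.01  ]
small0 0.66 [377.1, 221.5] [ 0.5285 -0.0373  0.01  ]
small0 0.56 [428.7, 179.5] [0.4838 0.0147 0.01  ]
pad 0.58 [167.6, 231.6] [ 0.5319 -0.2499  0.042 ]
pad 0.57 [139.1, 181.1] [ 0.4818 -0.2727  0.042 ]
pad 0.32 [412.8, 256.0] [ 0.5571 -0.0045  0.042 ]
```

View pics/c_wrist.png

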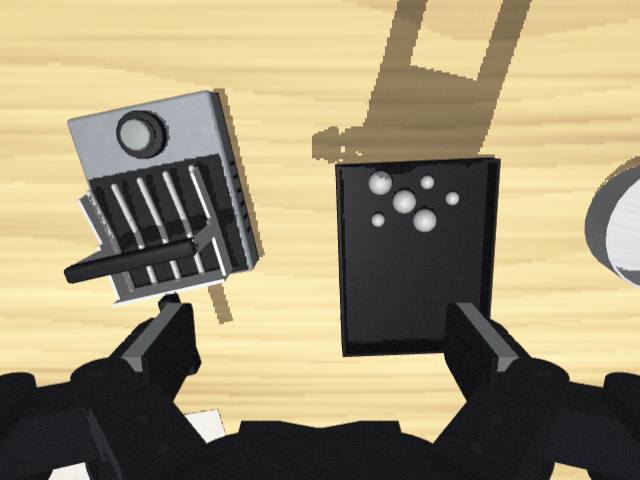

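```bash
python3 - <<'E'
from h import *
import pickle
s=pickle.load(open("c.pkl","rb"))
save(s,"c_crop1",(320,140,520,370),3); save(s,"c_crop2",(50,80,280,330),3)
c=cloud(s); 
cg=c[(c[:,2]>.105)&(c[:,2]<.135)&(c[:,1]<-.15)&(c[:,1]>-.35)&(c[:,0]>.48)&(c[:,0]<.59)]
print(len(cg),cg.min(0),cg.max(0),np.median(cg,0)); print(cv2.minAreaRect((cg[:,:2]*1000).astype(np.float32)))
t=snapshot("top"); ct=cloud(t); pickle.dump(t,open("ct.pkl","wb"))
for nm,lo,hi,x0,x1 in (("cg",.105,.135,.48,.6),("hd",.078,.105,.585,.69)):
    g=ct[(ct[:,2]>lo)&(ct[:,2]<hi)&(ct[:,1]<-.15)&(ct[:,1]>-.35)&(ct[:,0]>x0)&(ct[:,0]<x1)]
    print(nm,len(g),g.min(0),g.max(0),cv2.minAreaRect((g[:,:2]*1000).astype(np.float32)))
save(t,"c_top",(270,200,470,340),4)
E
```

```text
2617 [ 0.51725165 -0.30662953  0.10502884] [ 0.55422696 -0.1967276   0.12935909] [ 0.53401311 -0.2475325   0.12684   ]
((536.0580444335938, -251.5319061279297), (14.532737731933594, 110.4192123413086), 13.330523490905762)
cg 162 [ 0.53230715 -0.30823403  0.11820193] [ 0.55435163 -0.22923546  0.13135093] ((541.617919921875, -268.81634521484375), (13.789643287658691, 78.22354125976562), 13.329972267150879)
hd 234 [ 0.58572935 -0.29378704  0.07802115] [ 0.6626132  -0.21712763  0.09889758] ((613.3689575195312, -242.11416625976562), (98.6627197265625, 48.56212615966797), 43.8103141784668)
```

View pics/c_crop1.png

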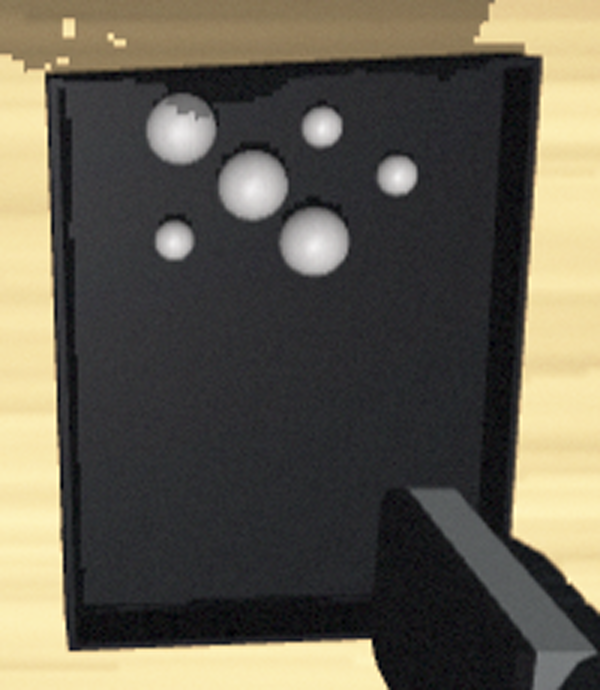

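View pics/c_crop2.png

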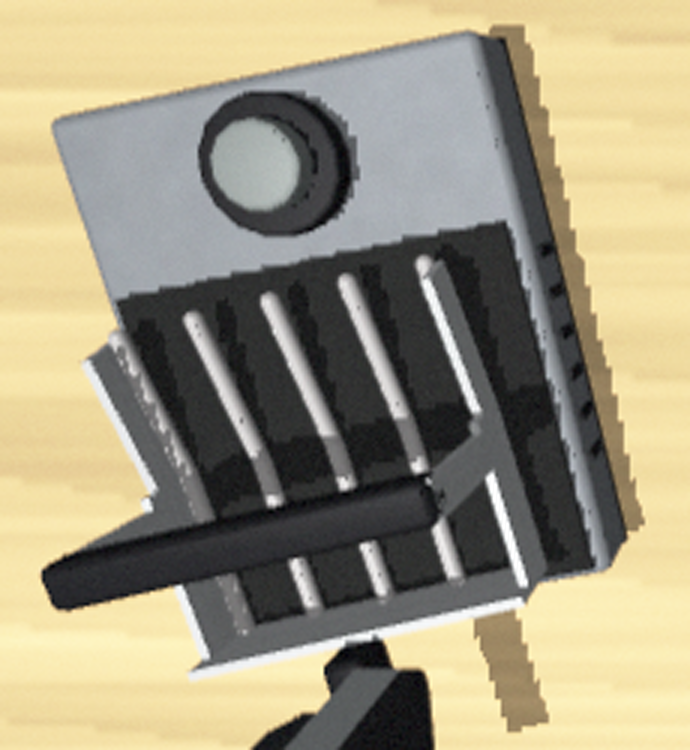

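```bash
python3 - <<'E'
from h import *
import pickle
s=pickle.load(open("c.pkl","rb"))
f=lambda x,y:(320+(x-1)/3,140+(y-1)/3)
g=lambda x,y:(50+(x-1)/3,80+(y-1)/3)
P=lambda n,px,z:print(n,(at_z(s,px,z)*1000).round(1)[:2])
P("near-left base",f(47,75),0);P("near-left rim",f(47,75),.027)
P("near-right base",f(540,57),0);P("near-right rim",f(540,57),.027)
P("far-left rim",f(72,650),.027);P("right mid rim",f(512,535),.027);P("far mid rim",f(372,638),.027)
for n,x,y,z in (("L",181,129,.015),("L",253,185,.015),("L",314,241,.015),("s",322,126,.01),("s",397,175,.01),("s",174,240,.01)): P(n,f(x,y),z)
P("button",g(253,165),.06)
P("cgL top near",g(45,570),.126+0);P("demagNL",g(55,122),.04);P("demagNR",g(477,33),.04);P("demagFR",g(597,570),.04)
for i,(x,y) in enumerate(((118,338),(192,318),(268,300),(345,281),(424,263))):P("tip%d"%i,g(x,y),.055)
P("back L",g(193,672),.078);P("back R",g(523,602),.078)
P("pad NL",g(118,300),.042);P("pad NR",g(507,225),.042)
E
```

```text
near-left base [469.5 -82.2]
near-left rim [467.3 -83.2]
near-right base [463.2  90.3]
near-right rim [461.4  78.8]
far-left rim [679.4 -71.6]
right mid rim [632.5  87.9]
far mid rim [674.3  40.1]
L [486.5 -36.6]
L [505.9 -10.8]
L [525.8  11.7]
s [486.1  13. ]
s [503.2  40.5]
s [526.5 -36.8]
button [ 438.3 -264.8]
cgL top near [ 543.  -304.3]
demagNL [ 425.6 -333.6]
demagNR [ 399.4 -200.5]
demagFR [ 572.5 -171.4]
tip0 [ 490.8 -315.3]
tip1 [ 484.5 -291.3]
tip2 [ 478.9 -267. ]
tip3 [ 473.1 -242.5]
tip4 [ 467.6 -217.6]
back L [ 593.5 -293.9]
back R [ 569.9 -188.1]
pad NL [ 480.5 -320.7]
pad NR [ 456.8 -194.4]
```

View pics/c_top.png

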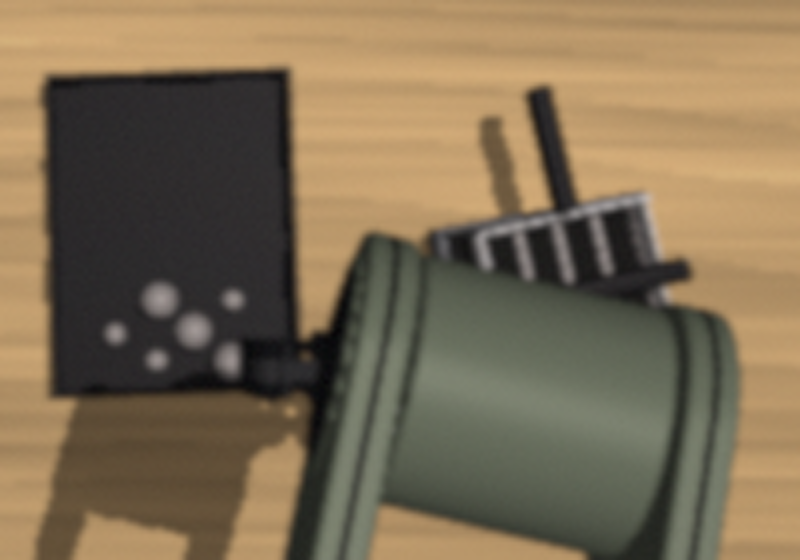

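```bash
cat >> h.py <<'E'
GA={'A':Ro.from_quat([0,1,0,0]),'B':Ro.from_quat([1,0,0,0])}
# grasps of the scoop: (rotation of tool in scoop frame, grip point in scoop frame)
def grasp(kind,gx=.075,gz=.042):
    if kind in 'AB': return GA[kind],np.array([gx,0,gz])
    r=Ro.from_euler('z',90 if kind=='C' else -90,degrees=True)*GA['A']   # cross grip, jaws along scoop x
    return r,np.array([0,0,.077])
def rot(yaw,pit): return Ro.from_euler('z',yaw,degrees=True)*Ro.from_euler('y',-pit,degrees=True)  # pit>0: nose down (deg)
def tcp(g,pos,yaw,pit=0,ref=(0,0,0)):
    """tool pose so that scoop point ref stands at pos"""
    rg,p=g; R=rot(yaw,pit); 
    tool=R*rg; gp=np.array(pos)+R.apply(p-np.array(ref)); t=gp+tool.apply([0,0,grip_point_offset])
    return t,tool.as_quat()
TR=np.array([.570,.0035]); TY=2.7
def tray(x,y,z):
    a=np.radians(TY); return np.array([TR[0]+x*np.cos(a)-y*np.sin(a),TR[1]+x*np.sin(a)+y*np.cos(a),z])
SC=np.array([.537,-.252,.042]); SY=13.35
DY=10.5; PAD=np.array([.530,-.249,.042]); BTN=np.array([.438,-.2648,.060])
BEND=(-.010,0,0); NOSE=(-.062,0,.010)
DISH=np.array([.5285,.2495,0])
E
python3 - <<'E'
from h import *
def t(n,g,*a,**k):
    p,q=tcp(g,*a,**k); j=inverse_kinematics(p,q); print(n,p.round(3),None if j is None else np.round(j,2))
for k in 'AB':
    g=grasp(k)
    t(k+" grasp",g,SC,SY);t("up",g,SC+[0,0,.1],SY)
    t("trayup",g,tray(.033,0,.1),TY,12,ref=BEND);t("tray0",g,tray(.033,0,.003),TY,12,ref=BEND)
    t("tray1",g,tray(-.045,0,.003),TY,12,ref=BEND);t("tray1flat",g,tray(-.045,0,.003),TY,-4,ref=BEND)
    t("pad",g,PAD,DY)
for k in 'CD':
    g=grasp(k); t(k+" grasp",g,PAD,DY); t("up",g,PAD+[0,0,.1],DY)
    for yaw in (-20,0,10,25,45,70):
      for pit in (0,50,60): t(f"dish y{yaw} {pit}",g,np.r_[DISH[:2]+.015*np.array([np.cos(np.radians(yaw)),np.sin(np.radians(yaw))]),.055],yaw,pit,ref=NOSE)
E
```

```text
A grasp [ 0.61  -0.235  0.065] [-0.38  0.57  1.59 -0.    0.98 -2.19]
up [ 0.61  -0.235  0.165] [-0.38  0.49  1.47 -0.    1.19 -2.19]
trayup [0.681 0.009 0.14 ] [-0.01  0.45  1.61  0.02  0.87 -1.64]
tray0 [0.681 0.009 0.043] [-0.01  0.56  1.72  0.02  0.66 -1.64]
tray1 [0.603 0.005 0.043] [-0.02  0.46  1.91  0.03  0.57 -1.66]
tray1flat [0.611 0.005 0.02 ] [-0.01  0.6   1.68 -0.    0.93 -1.62]
pad [ 0.604 -0.235  0.065] [-0.39  0.57  1.6  -0.    0.97 -2.14]
B grasp [ 0.61  -0.235  0.065] [-0.38  0.57  1.59 -0.    0.98  0.95]
up [ 0.61  -0.235  0.165] [-0.38  0.49  1.47 -0.    1.19  0.95]
trayup [0.681 0.009 0.14 ] [-0.01  0.45  1.61  0.02  0.87  1.51]
tray0 [0.681 0.009 0.043] [-0.01  0.56  1.72  0.02  0.66  1.5 ]
tray1 [0.603 0.005 0.043] [-0.02  0.46  1.91  0.03  0.57  1.49]
tray1flat [0.611 0.005 0.02 ] [-0.01  0.6   1.68 -0.    0.93  1.52]
pad [ 0.604 -0.235  0.065] [-0.39  0.57  1.6  -0.    0.97  1.  ]
C grasp [ 0.53  -0.249  0.1  ] [-0.46  0.45  1.72 -0.    0.97  2.5 ]
up [ 0.53  -0.249  0.2  ] [-0.46  0.36  1.59 -0.    1.2   2.5 ]
dish y-20 0 [0.601 0.223 0.103] [ 0.34  0.52  1.5
[... 1360 characters left out ...]
 0.32 2.25 4.39 0.52 2.4 ]
dish y0 60 [0.533 0.25  0.133] None
dish y10 0 [0.604 0.263 0.103] [ 0.39  0.54  1.53 -0.    1.06  0.22]
dish y10 50 [0.546 0.253 0.134] None
dish y10 60 [0.533 0.25  0.133] None
dish y25 0 [0.598 0.282 0.103] [ 0.42  0.55  1.53 -0.    1.07 -0.01]
dish y25 50 [0.545 0.257 0.134] None
dish y25 60 [0.532 0.251 0.133] None
dish y45 0 [0.583 0.304 0.103] [ 0.46  0.54  1.54 -0.    1.06 -0.32]
dish y45 50 [0.541 0.262 0.134] [ 0.21  0.31  2.27  2.02  0.48 -2.46]
dish y45 60 [0.531 0.252 0.133] None
dish y70 0 [0.555 0.322 0.103] [ 0.51  0.52  1.58 -0.    1.04 -0.71]
dish y70 50 [0.535 0.266 0.134] [ 0.06  0.39  2.11  1.37  0.8  -2.27]
dish y70 60 [0.53  0.253 0.133] None
```

```bash
python3 - <<'E'
from h import *
for k in 'CD':
  g=grasp(k)
  for yaw in range(-180,180,15):
    u=np.array([np.cos(np.radians(yaw)),np.sin(np.radians(yaw))])
    js=[]
    for pit in (-4,8,16,24,32,40,48,55):
        p,q=tcp(g,np.r_[DISH[:2]+.015*u,.056],yaw,pit,ref=NOSE); j=inverse_kinematics(p,q)
        if j is None: break
        js.append(j)
    js=np.array(js)
    if len(js)>5:
        print(k,yaw,len(js),"maxstep",np.abs(np.diff(js,axis=0)).max().round(2),js[0].round(2),js[-1].round(2),"j5min",js[:,4].min().round(2))
E
```

```text
C -180 8 maxstep 0.27 [ 0.51  0.32  1.94 -0.05  0.82  0.54] [0.3  0.87 1.15 0.27 2.04 0.3 ] j5min 0.82
C -165 8 maxstep 0.3 [ 0.46  0.31  1.96 -0.02  0.81  0.21] [0.37 0.89 1.1  0.11 2.1  0.12] j5min 0.81
C -150 8 maxstep 0.3 [ 0.4   0.31  1.96  0.01  0.8  -0.13] [ 0.45  0.9   1.09 -0.07  2.11 -0.08] j5min 0.8
C -135 8 maxstep 0.28 [ 0.35  0.32  1.95  0.04  0.82 -0.47] [ 0.53  0.88  1.13 -0.24  2.07 -0.26] j5min 0.82
C -120 8 maxstep 0.24 [ 0.3   0.34  1.91  0.06  0.84 -0.79] [ 0.6   0.85  1.2  -0.39  1.97 -0.43] j5min 0.84
C -105 8 maxstep 0.23 [ 0.27  0.36  1.87  0.08  0.88 -1.09] [ 0.68  0.8   1.31 -0.53  1.85 -0.56] j5min 0.88
C -90 8 maxstep 0.26 [ 0.25  0.4   1.81  0.09  0.92 -1.37] [ 0.74  0.74  1.44 -0.65  1.7  -0.66] j5min 0.92
C -75 8 maxstep 0.27 [ 0.24  0.43  1.75  0.09  0.96 -1.64] [ 0.8   0.68  1.59 -0.78  1.53 -0.73] j5min 0.96
C -60 8 maxstep 0.26 [ 0.25  0.47  1.69  0.08  1.01 -1.89] [ 0.84  0.6   1.74 -0.93  1.35 -0.77] j5min 0.98
C -45 8 maxstep 0.24 [ 0.27  0.5   1.62  0.07  1.05 -2.12] [ 0.86  0.53  1.9  -1.1   1.16 -0.78] j5min 0.91
C -30 8 maxstep 0.27 [ 0.29  
[... 1883 characters left out ...]
0.52] [ 0.05  0.38  2.24  1.71  0.77 -2.49] j5min 0.55
D 75 8 maxstep 0.29 [ 0.54  0.54  1.55 -0.05  1.1  -0.74] [-0.01  0.44  2.11  1.38  0.94 -2.4 ] j5min 0.73
D 90 8 maxstep 0.23 [ 0.57  0.51  1.6  -0.07  1.06 -0.97] [-0.02  0.51  1.96  1.14  1.12 -2.37] j5min 0.88
D 105 8 maxstep 0.26 [ 0.59  0.48  1.66 -0.08  1.02 -1.2 ] [-0.01  0.58  1.8   0.96  1.3  -2.38] j5min 0.97
D 120 8 maxstep 0.27 [ 0.6   0.45  1.73 -0.08  0.98 -1.45] [ 0.03  0.65  1.64  0.81  1.48 -2.41] j5min 0.98
D 135 8 maxstep 0.26 [ 0.59  0.41  1.79 -0.09  0.93 -1.71] [ 0.09  0.72  1.49  0.68  1.65 -2.48] j5min 0.93
D 150 7 maxstep 0.24 [ 0.58  0.38  1.85 -0.08  0.89 -1.99] [ 0.18  0.71  1.41  0.51  1.7  -2.55] j5min 0.89
```

```bash
python3 - <<'E'
from h import *
g=grasp('B')
p,q=tcp(g,SC+[0,0,.07],SY); reach(p,q); move_gripper(.05)
s=snapshot("wrist"); save(s,"d_w"); 
for n,z in (("rear_handle",.082),("cross_grip",.119)):
  for r in pinpoint(s,n)[:2]: print(n,r["p"],at_z(s,r["at"],z).round(4))
c=cloud(s); m=(c[:,2]>.085)&(c[:,2]<.1)&(c[:,0]>.59)&(c[:,1]>-.28)&(c[:,1]<-.19); h=c[m]
print(len(h),h.min(0),h.max(0),cv2.minAreaRect((h[:,:2]*1000).astype(np.float32)))
print("expected handle",SC+rot(SY,0).apply([.088,0,.051]),get_obs()["clock"])
E
```

```text
rear_handle 0.96 [ 0.6226 -0.2312  0.082 ]
4632 [ 0.59001306 -0.24645705  0.08589578] [ 0.6621753  -0.21650159  0.09669422] ((624.9100952148438, -231.08843994140625), (74.8173599243164, 14.035942077636719), 13.22706127166748)
expected handle [ 0.62262204 -0.2316809   0.093     ] 7.1667
```

View pics/d_w.png

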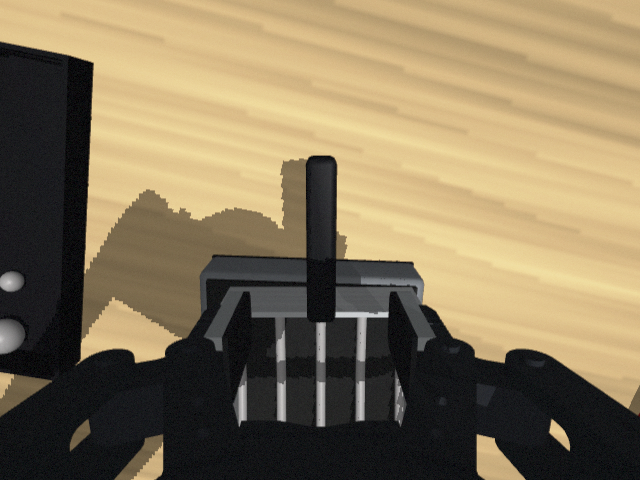

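The handle is centred between the fingers at (321,240), and its measured pose matches the prediction to within 1 mm. I'll descend and grip.

```bash
python3 - <<'E'
from h import *
g=grasp('B')
p,q=tcp(g,SC,SY); print(move_l(p,v=.1,f_stop=15)); move_gripper(0); print(get_obs()["opening"],get_obs()["eef_pos"],p)
p,q=tcp(g,SC+[0,0,.08],SY); move_l(p,v=.12); o=get_obs(); print(o["opening"],o["force"],o["clock"])
s=snapshot("wrist"); save(s,"e_w"); s=snapshot("scene"); save(s,"e_s",(200,100,420,300),3)
E
```

```text
False
0.01288870476030812 [ 0.61044785 -0.23486092  0.06616272] [ 0.60997333 -0.23468258  0.0653    ]
0.012932739777859529 [-0.16519893  0.38769707 -3.3710835 ] 9.25
```

View pics/e_w.png

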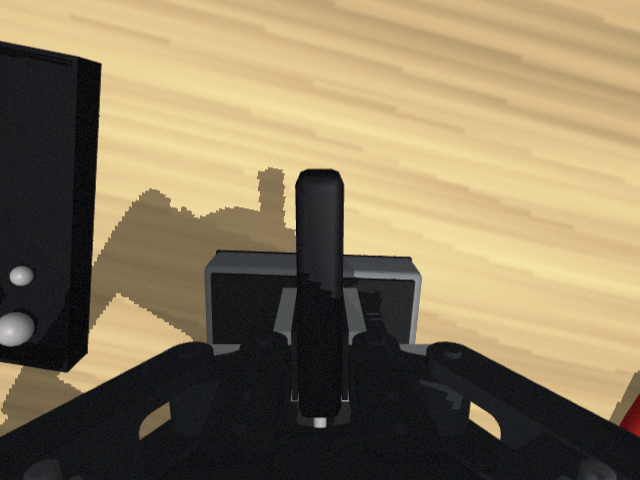

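View pics/e_s.png

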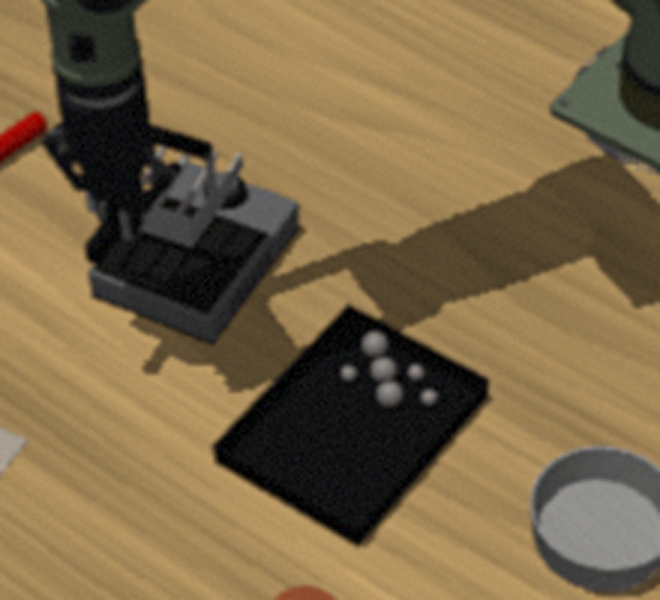

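```bash
cat >> h.py <<'E'
def handle_meas(s,o):
    c=cloud(s); R=Ro.from_quat(o["ee_rot"]); l=R.inv().apply(c-o["eef_pos"])  # tool frame
    m=(abs(l[:,1])<.006)&(l[:,0]>.016)&(l[:,0]<.05)&(l[:,2]<.0)&(l[:,2]>-.06)
    l=l[m]; k=np.polyfit(l[:,0],l[:,2],1); mm=(abs(l[:,2]-np.polyval(k,l[:,0]))<.003); k=np.polyfit(l[mm,0],l[mm,2],1)
    return len(l),np.degrees(np.arctan(k[0])),k[1]
E
python3 - <<'E'
from h import *
s=snapshot("wrist"); o=get_obs(); print(handle_meas(s,o))
c=cloud(s); R=Ro.from_quat(o["ee_rot"]); l=R.inv().apply(c-o["eef_pos"])
for x in np.arange(.01,.07,.005):
    m=(abs(l[:,1])<.005)&(abs(l[:,0]-x)<.0025); print(round(x,3),m.sum(),np.percentile(l[m,2],[10,50,90]).round(4) if m.sum() else '')
E
```

```text
(4659, np.float64(-0.01093412163620403), np.float64(-0.02788923927609681))
0.01 3635 [-0.0881 -0.0828 -0.0283]
0.015 505 [-0.0288 -0.028  -0.0272]
0.02 523 [-0.0287 -0.028  -0.0272]
0.025 541 [-0.0288 -0.028  -0.0272]
0.03 572 [-0.0288 -0.028  -0.0273]
0.035 581 [-0.0288 -0.028  -0.0272]
0.04 687 [-0.0288 -0.0279  0.142 ]
0.045 721 [-0.0288 -0.0279  0.1422]
0.05 901 [-0.0284 -0.0271  0.1419]
0.055 120 [0.1416 0.1425 0.1432]
0.06 104 [0.1416 0.1426 0.1434]
0.065 120 [0.1418 0.1425 0.1435]
```

```bash
python3 - <<'E'
from h import *
g=grasp('B')
Y=.0007
p,q=tcp(g,tray(.033,Y,.09),TY,12,ref=BEND); reach(p,q)
s=snapshot("wrist"); o=get_obs(); print(handle_meas(s,o)); 
p,q=tcp(g,tray(.033,Y,.020),TY,12,ref=BEND); move_l(p,q,v=.08); dwell(.2)
s=snapshot("scene"); save(s,"f_s",(240,170,400,310),5)
s=snapshot("wrist"); save(s,"f_w")
print(o["force"],get_obs()["force"],get_obs()["clock"])
E
```

```text
(4601, np.float64(-0.016916479442673642), np.float64(-0.028090420101939628))
[-0.89166036 -0.17203182 -1.84577083] [ 1.0583358   1.00357664 -1.46045957] 11.7667
```

View pics/f_s.png

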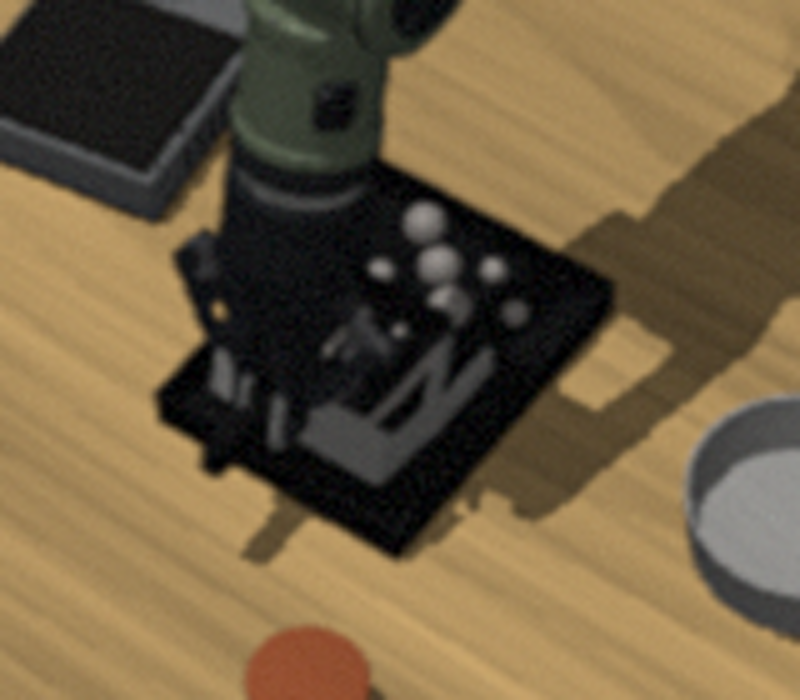

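View pics/f_w.png

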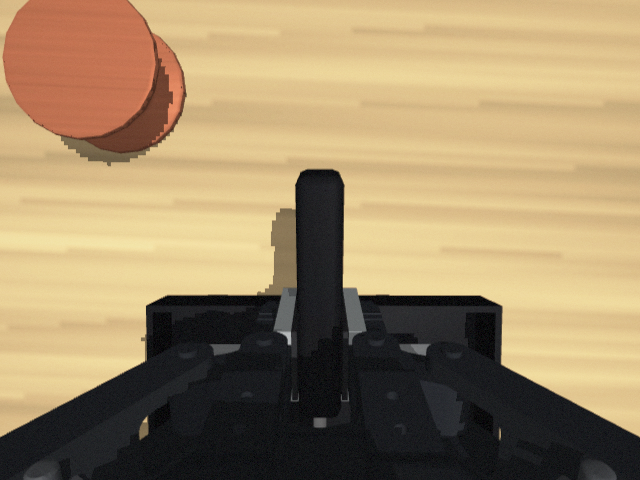

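```bash
python3 - <<'E'
from h import *
s=snapshot("wrist"); o=get_obs(); 
print("tcp",o["eef_pos"], "cmd",tcp(grasp('B'),tray(.033,.0007,.020),TY,12,ref=BEND)[0])
save(s,"g_w",(130,270,520,430),2)
for n,px in (("FL(+y)",(147.5,306)),("FR",(501,306))): print(n,at_z(s,px,.027))
r=regions_of(s,"tray"); c=cloud(s); m=(c[:,2]>.022)&(c[:,2]<.032)&(c[:,0]>.65)&(c[:,0]<.70)&(abs(c[:,1])<.12); h=c[m]; print(m.sum(),h.min(0),h.max(0),cv2.minAreaRect((h[:,:2]*1000).astype(np.float32)))
E
```

```text
tcp [0.68126121 0.00946154 0.06077317] cmd [0.68114167 0.00944209 0.06046333]
FL(+y) [0.67111135 0.0882088  0.027     ]
FR [ 0.67866865 -0.07327871  0.027     ]
3302 [ 0.65004584 -0.07456038  0.02200273] [0.67955338 0.08910808 0.03090892] ((662.9019775390625, 7.1507415771484375), (26.90926170349121, 163.06092834472656), 2.341296672821045)
```

View pics/g_w.png

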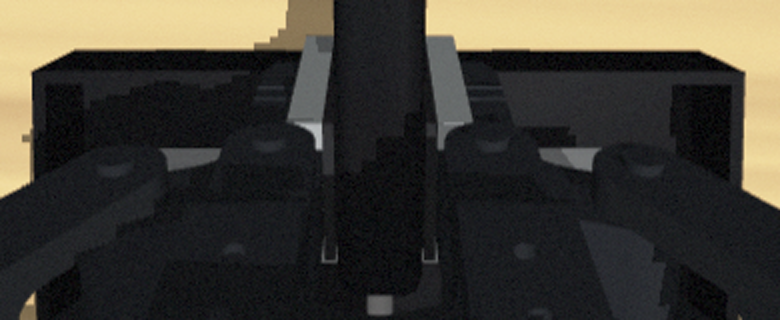

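```bash
python3 - <<'E'
from h import *
g=grasp('B'); Y=.0002
p,q=tcp(g,tray(.033,Y,.020),TY,12,ref=BEND); move_l(p,q,v=.03)
p,q=tcp(g,tray(.033,Y,-.001),TY,12,ref=BEND); r=move_l(p,q,v=.02,f_stop=4)
o=get_obs(); z=o["eef_pos"][2]-p[2]-.001; print(r,"bend z",z,o["force"],o["clock"])
s=snapshot("wrist"); print(handle_meas(s,o))
s=snapshot("scene"); save(s,"h_s",(240,170,400,310),5)
E
```

```text
True bend z 0.0031338901660768895 [1.02808922 0.28883695 5.28922925] 12.9167
(4658, np.float64(0.6072832742924695), np.float64(-0.028286404957765025))
```

View pics/h_s.png

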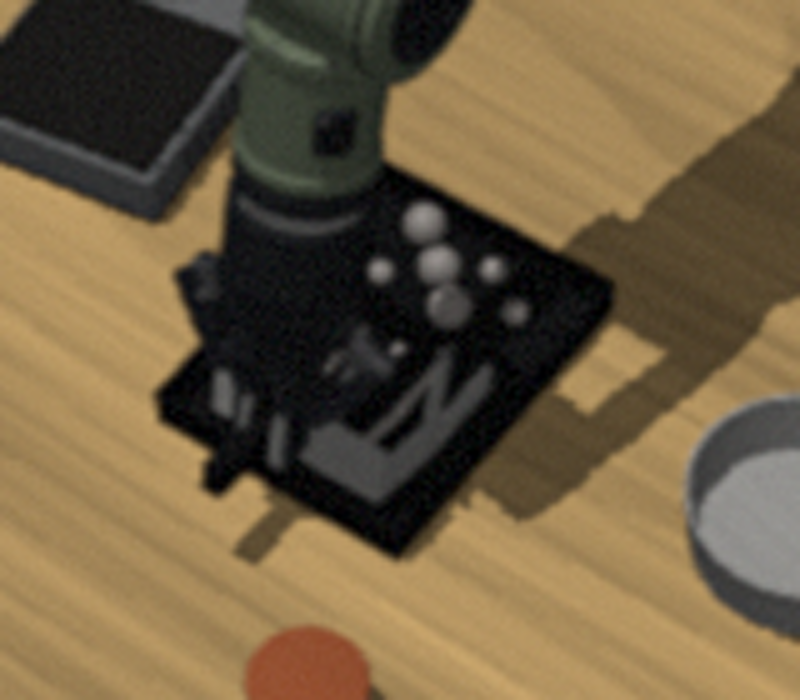

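```bash
python3 - <<'E'
from h import *
g=grasp('B'); Y=.0002
p,q=tcp(g,tray(.033,Y,.0036),TY,12,ref=BEND); move_l(p,q,v=.01)
o=get_obs();print(o["force"])
p,q=tcp(g,tray(-.0445,Y,.0036),TY,12,ref=BEND); r=move_l(p,q,v=.04,f_stop=15)
o=get_obs(); print(r,o["eef_pos"]-p,o["force"],o["clock"])
s=snapshot("wrist"); print(handle_meas(s,o)); save(s,"i_w")
s=snapshot("scene"); save(s,"i_s",(240,170,400,310),5)
E
```

```text
[0.85125046 0.18687407 2.10896126]
False [ 1.66566142e-04 -1.20913994e-05  1.68332634e-05] [2.36071404 0.65554966 2.05403859] 15.4417
(4651, np.float64(0.16334182356483), np.float64(-0.028241278433135574))
```

View pics/i_s.png

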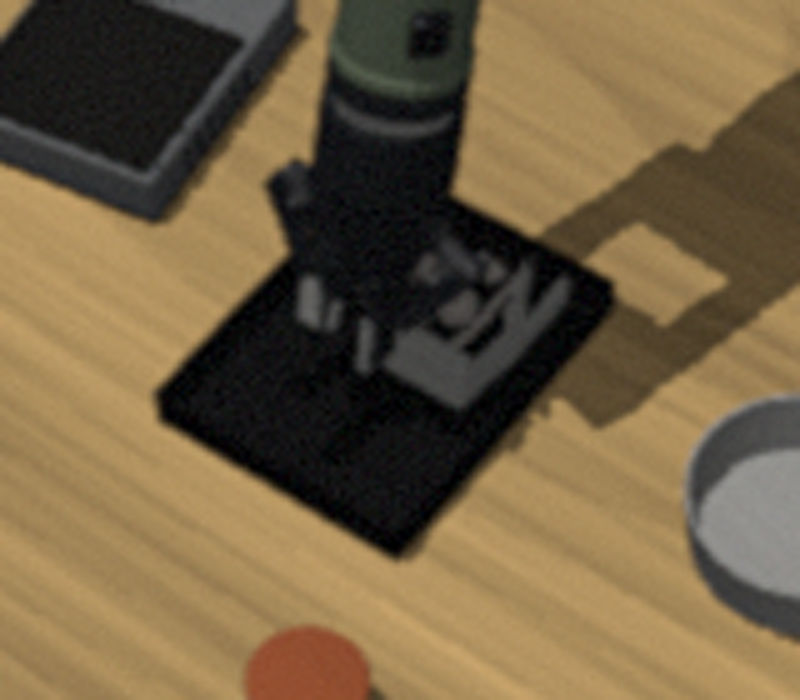

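```bash
python3 - <<'E'
from h import *
g=grasp('B'); Y=.0002; X=-.0445
for a in (9,6,3,0):
    p,q=tcp(g,tray(X,Y,.0037),TY,a,ref=BEND); r=move_l(p,q,v=.02,f_stop=15); 
    if r: print("stop",a)
print(get_obs()["force"])
for a in (-3,-6):
    p,q=tcp(g,tray(X+.055,Y,.0042),TY,a,ref=(.045,0,0)); r=move_l(p,q,v=.02,f_stop=15)
    if r: print("stop",a)
o=get_obs(); print(o["force"],o["clock"])
s=snapshot("wrist"); print(handle_meas(s,o))
p,q=tcp(g,tray(X+.055,Y,.035),TY,-6,ref=(.045,0,0)); r=move_l(p,q,v=.04); dwell(.3)
o=get_obs(); print(o["force"],o["clock"])
s=snapshot("wrist"); print(handle_meas(s,o))
s=snapshot("scene"); save(s,"j_s",(240,170,400,310),5)
E
```

```text
[-2.00743998 -0.43092694  1.33412972]
[-0.36890972  0.36680431  1.00578191] 17.5667
(4696, np.float64(0.11702105310493309), np.float64(-0.027954895937131775))
[-0.90823672 -0.24439994 -3.76498999] 18.8333
(4684, np.float64(-0.09671486883951114), np.float64(-0.027917976373776663))
```

View pics/j_s.png

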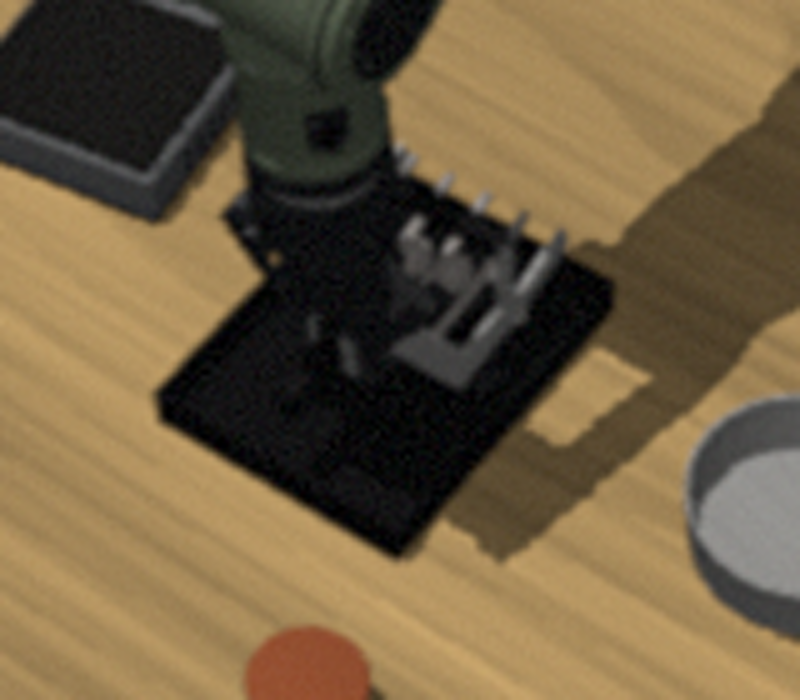

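```bash
python3 - <<'E'
from h import *
g=grasp('B'); Y=.0002; X=-.0445
p,q=tcp(g,tray(X+.10,Y,.13),TY,-6,ref=(.045,0,0)); r=move_l(p,q,v=.1); dwell(.3)
o=get_obs(); print(o["force"],o["clock"])
s=snapshot("scene"); save(s,"k_s",(240,140,400,280),5)
s=snapshot("top"); save(s,"k_t",(260,190,380,320),5)
s=snapshot("wrist"); print(handle_meas(s,o))
E
```

```text
[ 0.46092826 -0.60330896 -3.57163017] 20.4333
(4664, np.float64(-0.18038002678784248), np.float64(-0.028072142340951275))
```

View pics/k_s.png

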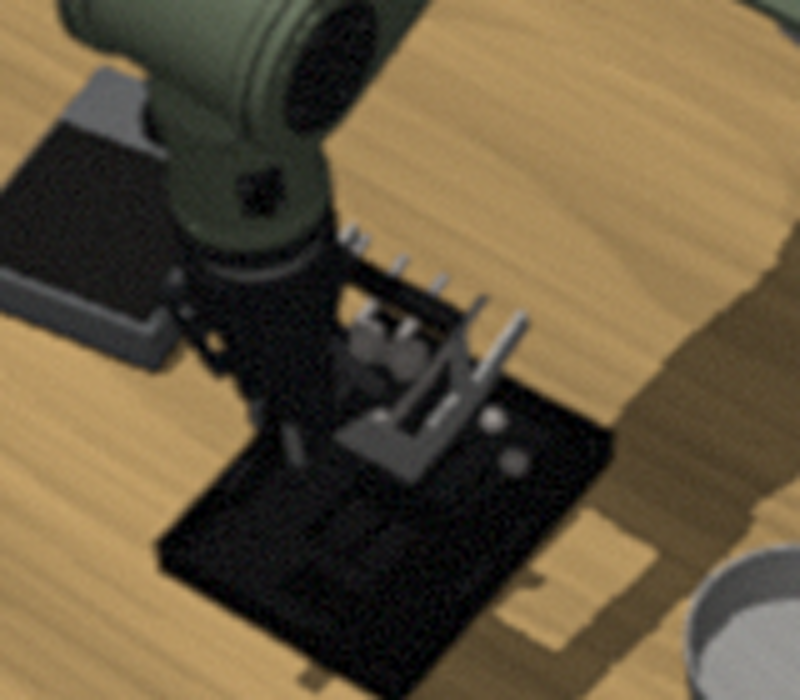

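View pics/k_t.png

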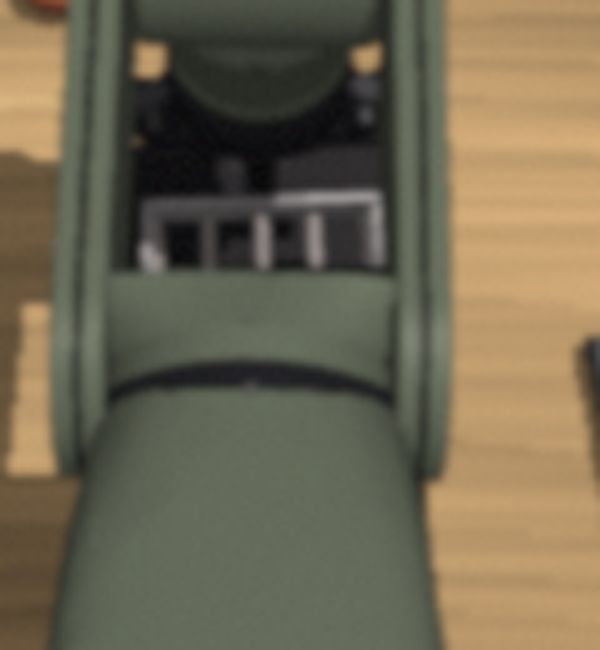

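```bash
python3 - <<'E'
from h import *
g=grasp('B')
p,q=tcp(g,[.585,-.25,.16],DY,-5); move_l(p,q,v=.12); dwell(.3)
o=get_obs(); print(o["force"],o["clock"])
s=snapshot("scene"); save(s,"l_s",(210,90,370,290),4)
for n in("large0","small0"): print(n,[(round(r["p"],2),r["at"]) for r in find_in(s,n)])
s=snapshot("top"); save(s,"l_t",(270,200,430,320),5)
for n in("large0","small0"): print(n,[(round(r["p"],2),r["at"],at_z(s,r["at"],.01).round(3)) for r in find_in(s,n)])
E
```

```text
[ 0.68523487 -1.10208656 -3.08163285] 23.075
large0 [(0.64, [246.7, 163.2])]
small0 []
large0 []
small0 []
```

View pics/l_s.png

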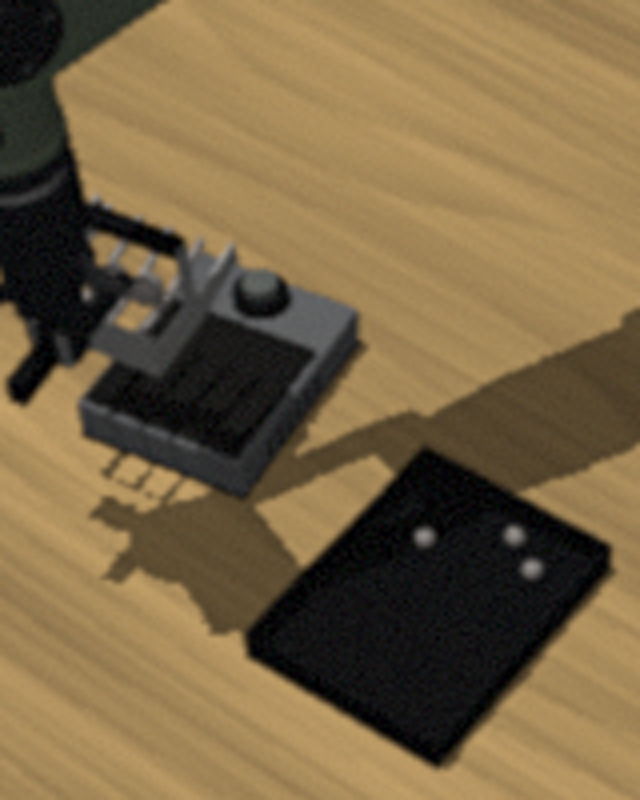

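View pics/l_t.png

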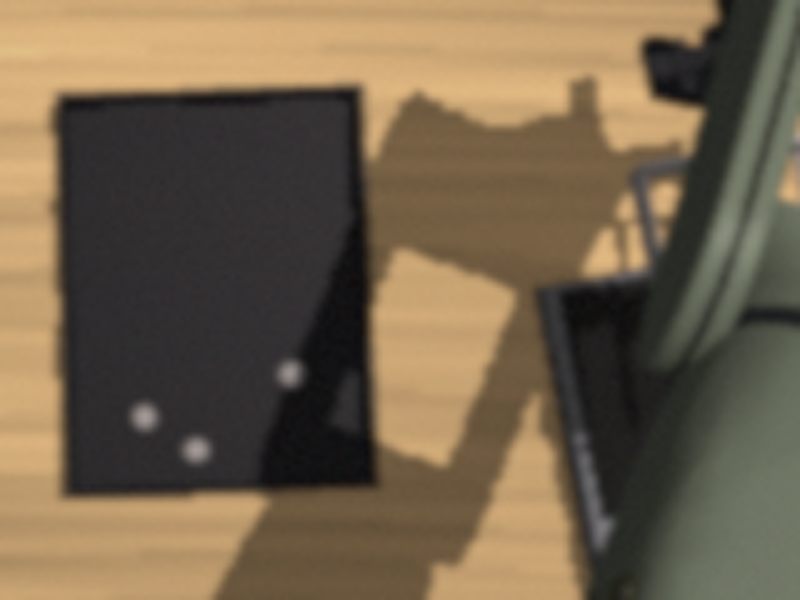

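The tray holds exactly the three small balls, and the large ones ride in the scoop. Next I'll set it on the pad.

```bash
python3 - <<'E'
from h import *
g=grasp('B')
p,q=tcp(g,PAD+[0,0,.06],DY,-3); move_l(p,q,v=.1)
p,q=tcp(g,PAD+[0,0,.008],DY,0); move_l(p,q,v=.08); dwell(.1)
p,q=tcp(g,PAD+[0,0,-.004],DY,0); r=move_l(p,q,v=.02,f_stop=4); o=get_obs(); print(r,"scoop z",o["eef_pos"][2]-p[2]+.038,o["force"])
s=snapshot("wrist"); print(handle_meas(s,o))
move_gripper(.04); dwell(.2)
t,q=tcp(g,PAD+[0,0,.12],DY,0); move_l(t,v=.12); o=get_obs(); print(o["clock"],o["opening"])
s=snapshot("wrist"); save(s,"m_w"); c=cloud(s); m=(c[:,2]>.085)&(c[:,2]<.1)&(c[:,0]>.575)&(c[:,1]>-.28)&(c[:,1]<-.19); h=c[m]
print(len(h),cv2.minAreaRect((h[:,:2]*1000).astype(np.float32)),"exp",PAD+rot(DY,0).apply([.088,0,.051]))
print("handle slope",np.polyfit((h-h.mean(0))[:,:2]@[np.cos(.18),np.sin(.18)],h[:,2],1))
for n in("large0",): print(n,[(round(r["p"],2),r["at"],at_z(s,r["at"],.054).round(3)) for r in find_in(s,n)])
E
```

```text
True scoop z 0.042799777930934535 [-0.14008973  0.50613764  4.12549545]
(4645, np.float64(0.16902243396623395), np.float64(-0.028034454946929247))
27.3833 0.04027473853318798
3210 ((616.4179077148438, -232.3835906982422), (79.25910186767578, 13.976629257202148), 10.578970909118652) exp [ 0.61652643 -0.23296327  0.093     ]
handle slope [-0.00066173  0.09391661]
large0 [(0.96, [334.9, 334.0], array([ 0.527, -0.26 ,  0.054])), (0.93, [364.9, 328.4], array([ 0.535, -0.28 ,  0.054])), (0.92, [304.1, 339.4], array([ 0.518, -0.238,  0.054]))]
```

View pics/m_w.png

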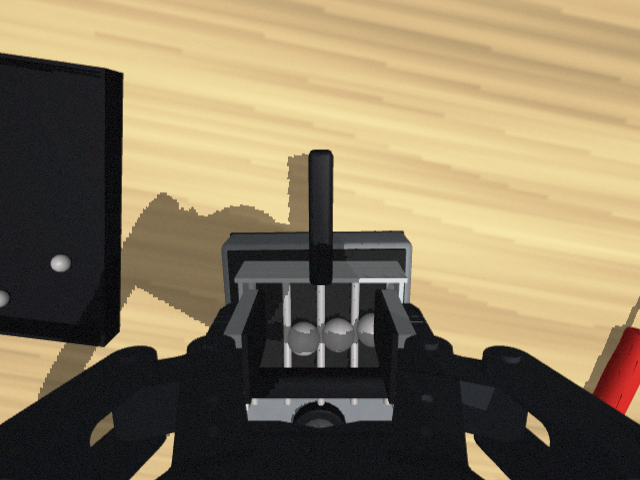

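```bash
python3 - <<'E'
from h import *
q=(rot(DY,0)*grasp('D')[0]).as_quat()
reach(BTN+[0,0,.13],q); move_gripper(0)
s=snapshot("wrist"); print([(r["p"],at_z(s,r["at"],.06).round(4)) for r in pinpoint(s,"button_top")[:2]]); save(s,"n_w")
move_l(BTN+[0,0,.012],q,v=.12); dwell(.1)
r=move_l(BTN+[0,0,-.009],q,v=.015,f_stop=12); o=get_obs(); print(r,o["eef_pos"],o["force"],o["opening"])
dwell(2.3); o=get_obs(); print(o["eef_pos"],o["force"],o["clock"])
s=snapshot("scene"); save(s,"n_s",(210,90,370,290),4)
move_l(BTN+[0,0,.02],q,v=.05); dwell(.2); o=get_obs(); print(o["force"],o["clock"])
E
```

```text
[(0.74, array([ 0.4398, -0.2638,  0.06  ]))]
True [ 0.43795367 -0.26477274  0.05406562] [-0.6576776   0.2101957   5.77137296] -0.0002343219586225984
[ 0.43796453 -0.26477372  0.05401318] [-0.65790576  0.39031569  4.85783604] 34.2583
[-0.06074352  0.50879066  0.27559553] 35.1917
```

View pics/n_s.png

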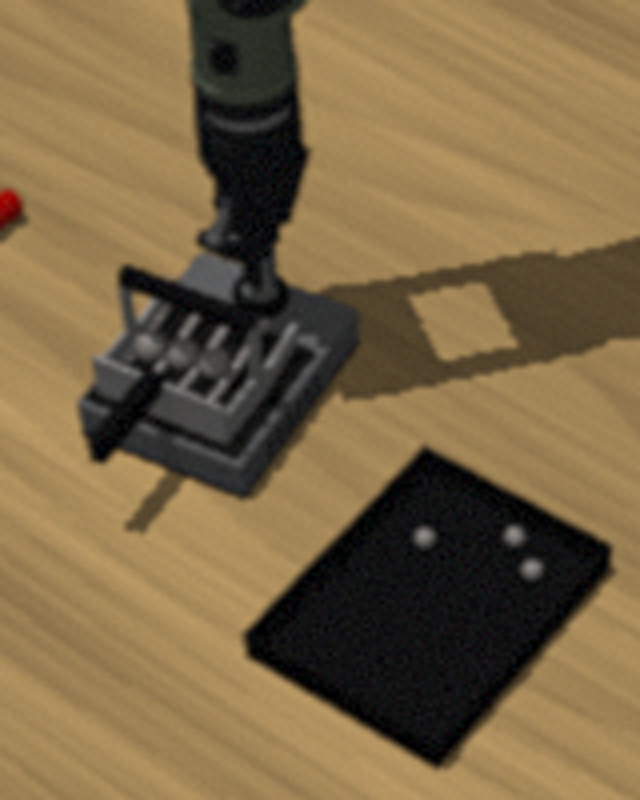

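View pics/n_w.png

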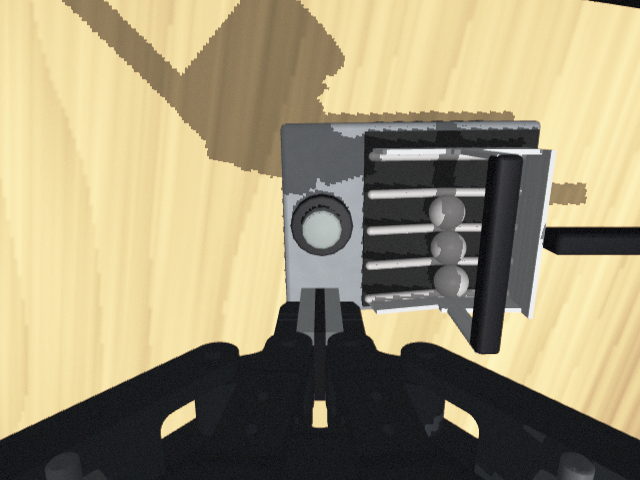

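```bash
python3 - <<'E'
from h import *
g=grasp('D'); S=np.array([.5299,-.2486,.0425])
move_l(BTN+[0,0,.13],v=.2); move_gripper(.06)
p,q=tcp(g,S+[0,0,.05],DY+.05); move_l(p,q,v=.15)
s=snapshot("wrist"); save(s,"o_w")
c=cloud(s); m=(c[:,2]>.116)&(c[:,2]<.135)&(c[:,0]>.50)&(c[:,0]<.56)&(c[:,1]>-.31)&(c[:,1]<-.19); h=c[m]
print(len(h),h.min(0),h.max(0),cv2.minAreaRect((h[:,:2]*1000).astype(np.float32)))
print(get_obs()["clock"])
E
```

```text
7621 [ 0.51310712 -0.30252883  0.11600409] [ 0.54554973 -0.19331593  0.1297806 ] ((529.3345947265625, -248.12588500976562), (14.049298286437988, 109.58313751220703), 10.561153411865234)
37.3667
```

View pics/o_w.png

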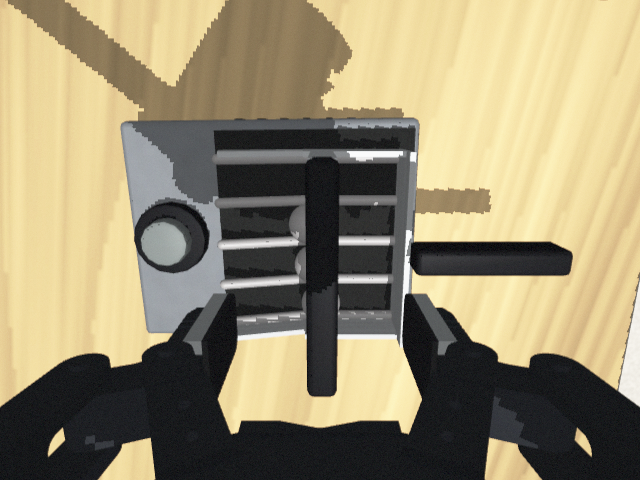

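```bash
python3 - <<'E'
from h import *
g=grasp('D'); S=np.array([.5296,-.2484,.0425])
p,q=tcp(g,S,DY+.05); r=move_l(p,q,v=.08,f_stop=15); move_gripper(0); o=get_obs(); print(r,o["opening"],o["eef_pos"]-p,o["force"])
p,q=tcp(g,S+[0,0,.06],DY+.05); move_l(p,q,v=.08); dwell(.3); o=get_obs(); print(o["opening"],o["force"],o["clock"])
p,q=tcp(g,S+[0,0,.11],DY+.05); move_l(p,q,v=.12); o=get_obs()
s=snapshot("wrist"); save(s,"p_w"); s=snapshot("scene"); save(s,"p_s",(210,60,370,260),4)
E
```

```text
False 0.012873549400364573 [ 4.23350863e-04 -8.12422833e-05  5.20677719e-04] [0.61231349 0.70706522 2.18918159]
0.012789134589977292 [ 0.46658735  0.17801591 -2.49005583] 39.825
```

View pics/p_w.png

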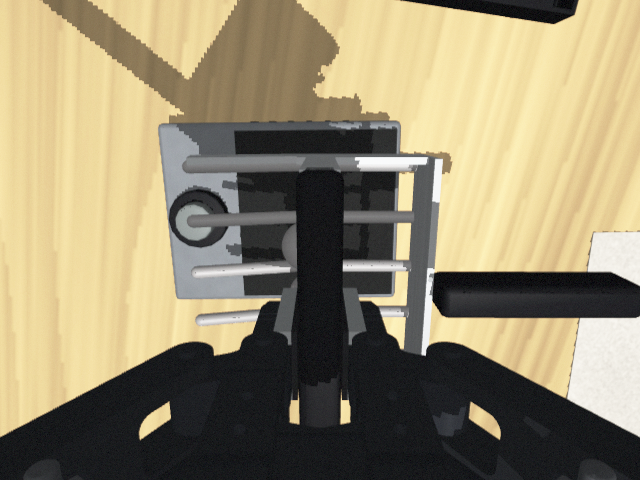

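View pics/p_s.png

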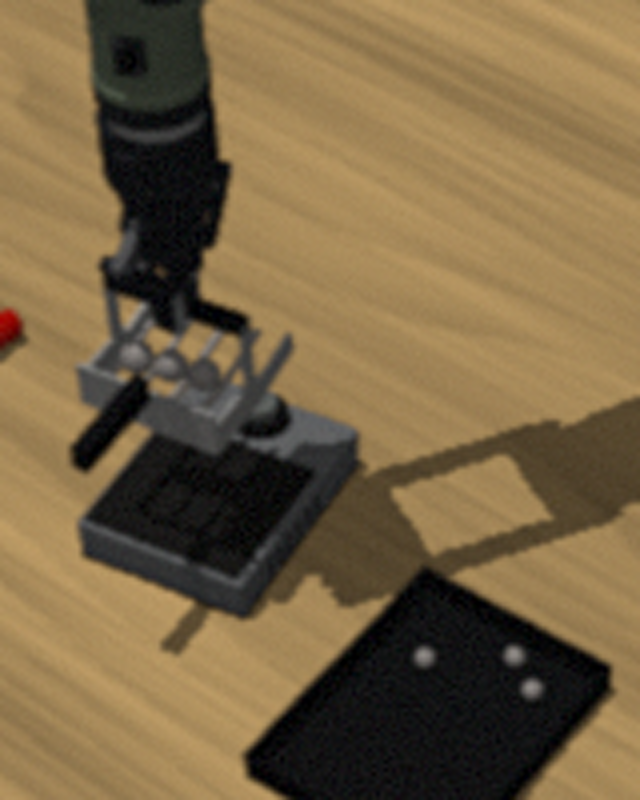

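```bash
python3 - <<'E'
from h import *
import pickle
t=pickle.load(open("ct.pkl","rb")); c=cloud(t)
m=(c[:,2]>.038)&(c[:,2]<.055)&(c[:,0]>.42)&(c[:,0]<.64)&(c[:,1]>.15)&(c[:,1]<.35); h=c[m]
print(m.sum(),h.min(0),h.max(0),cv2.minEnclosingCircle((h[:,:2]*1000).astype(np.float32)))
A=np.c_[2*h[:,:2],np.ones(len(h))]; x=np.linalg.lstsq(A,(h[:,:2]**2).sum(1),rcond=None)[0]; print("LSQ",x[:2],np.sqrt(x[2]+x[0]**2+x[1]**2))
# rehearse the IK
g=grasp('D'); D=np.array([.5285,.2495]); yaw=-60; u=np.array([.5,-.866])
for pit in (-4,10,25,40,52):
    p,q=tcp(g,np.r_[D+.018*u,.060],yaw,pit,ref=NOSE); j=inverse_kinematics(p,q); print(p.round(3),j.round(2))
E
```

```text
260 [0.46387407 0.18208322 0.03800548] [0.59383912 0.3132407  0.05004753] ((528.0714111328125, 247.97332763671875), 65.93291473388672)
LSQ [0.52869746 0.24718227] 0.06358057063592525
[0.57  0.177 0.104] [0.25 0.47 1.68 0.08 1.02 1.25]
[0.564 0.188 0.118] [ 0.4   0.43  1.71 -0.21  0.99  1.56]
[0.555 0.203 0.13 ] [ 0.56  0.44  1.73 -0.51  1.05  1.88]
[0.546 0.22  0.137] [ 0.71  0.5   1.74 -0.75  1.18  2.16]
[0.538 0.234 0.139] [ 0.81  0.58  1.74 -0.9   1.31  2.33]
```

```bash
python3 - <<'E'
from h import *
g=grasp('D'); D=np.array([.5283,.2478]); yaw=-60; u=np.array([.5,-.866]); w=np.array([.866,.5])
N=D+.018*u+.010*w
p,q=tcp(g,[.57,-.02,.16],-25,-4); move_l(p,q,v=.2)
p,q=tcp(g,np.r_[N,.115],yaw,-4,ref=NOSE); move_l(p,q,v=.2)
p,q=tcp(g,np.r_[N,.056],yaw,-3,ref=NOSE); move_l(p,q,v=.1)
s=snapshot("scene"); save(s,"q0",(320,170,480,330),4)
for pit in (8,15,22,29,36,43,50,55):
    p,q=tcp(g,np.r_[N,.056],yaw,pit,ref=NOSE); move_l(p,q,v=.04 if pit<15 else .025)
dwell(.4); o=get_obs(); print(o["force"],o["opening"],o["clock"])
s=snapshot("scene"); save(s,"q1",(320,170,480,330),4); print([(r["p"],r["at"]) for r in find_in(s,"large0")])
s=snapshot("wrist"); save(s,"q1w")
E
```

```text
[ 0.45508556  0.12654267 -2.05961167] 0.012799320891351045 48.3333
[(0.5, [263.6, 182.5]), (0.47, [408.0, 270.8]), (0.39, [413.7, 260.4])]
```

View pics/q1.png

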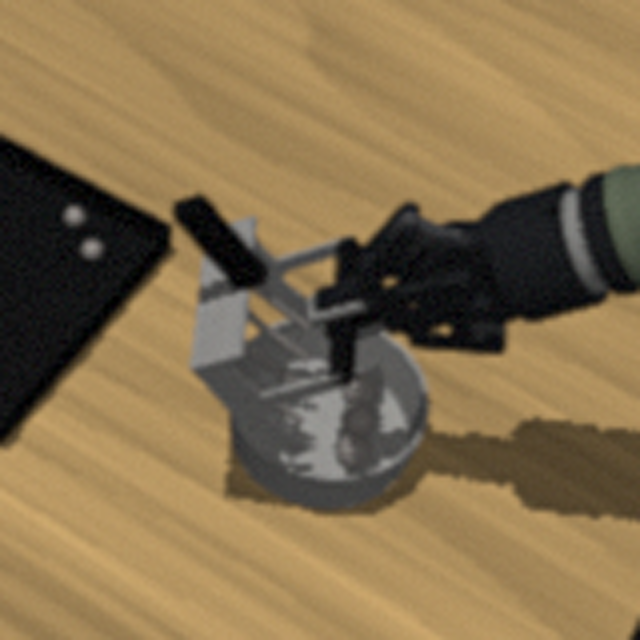

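View pics/q1w.png

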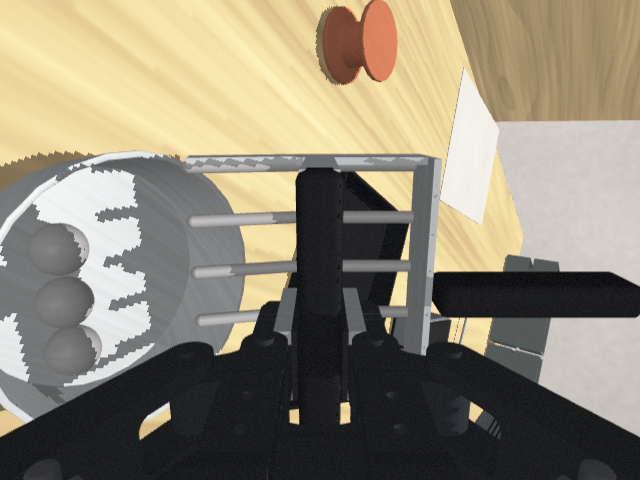

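```bash
python3 - <<'E'
from h import *
g=grasp('D'); D=np.array([.5283,.2478]); u=np.array([.5,-.866]); w=np.array([.866,.5]); N=D+.018*u+.010*w
p,q=tcp(g,np.r_[N,.12],-60,55,ref=NOSE); move_l(p,q,v=.12)
p,q=tcp(g,[.56,.10,.17],-40,0); move_l(p,q,v=.15)
p,q=tcp(g,[.56,-.12,.17],-10,0); move_l(p,q,v=.2)
p,q=tcp(g,PAD+[0,0,.05],DY,0); move_l(p,q,v=.2)
p,q=tcp(g,PAD+[0,0,.008],DY,0); move_l(p,q,v=.1); dwell(.1)
p,q=tcp(g,PAD+[0,0,-.004],DY,0); r=move_l(p,q,v=.02,f_stop=4); o=get_obs(); print(r,"z",o["eef_pos"][2]-p[2]+.038,o["force"],o["clock"])
move_gripper(.05); dwell(.1)
p,q=tcp(g,PAD+[0,0,.10],DY,0); move_l(p,q,v=.15); move_l(p+[-.15,0,.08],q,v=.25); o=get_obs(); print(o["clock"])
s=snapshot("scene"); save(s,"r_s",(200,90,480,330),2.8)
s=snapshot("wrist"); save(s,"r_w"); s=snapshot("top"); save(s,"r_t",(190,200,470,340),2.8)
c=cloud(s)
for nm,lo,hi,x0,x1 in (("hd",.085,.105,.585,.69),("cg",.118,.135,.48,.6)):
    h=c[(c[:,2]>lo)&(c[:,2]<hi)&(c[:,1]<-.15)&(c[:,1]>-.35)&(c[:,0]>x0)&(c[:,0]<x1)]
    if len(h): print(nm,len(h),np.median(h,0),cv2.minAreaRect((h[:,:2]*1000).astype(np.float32)))
E
```

```text
True z 0.04297101524150702 [1.18453407 0.31731291 4.29377529] 53.9
56.0917
hd 179 [ 0.62037198 -0.23303101  0.09324434] ((620.305419921875, -233.71243286132812), (72.23666381835938, 14.988412857055664), 10.942526817321777)
cg 275 [ 0.53017017 -0.24872423  0.12664692] ((530.6553955078125, -249.88975524902344), (13.880633354187012, 109.8465805053711), 10.517699241638184)
```

View pics/r_s.png

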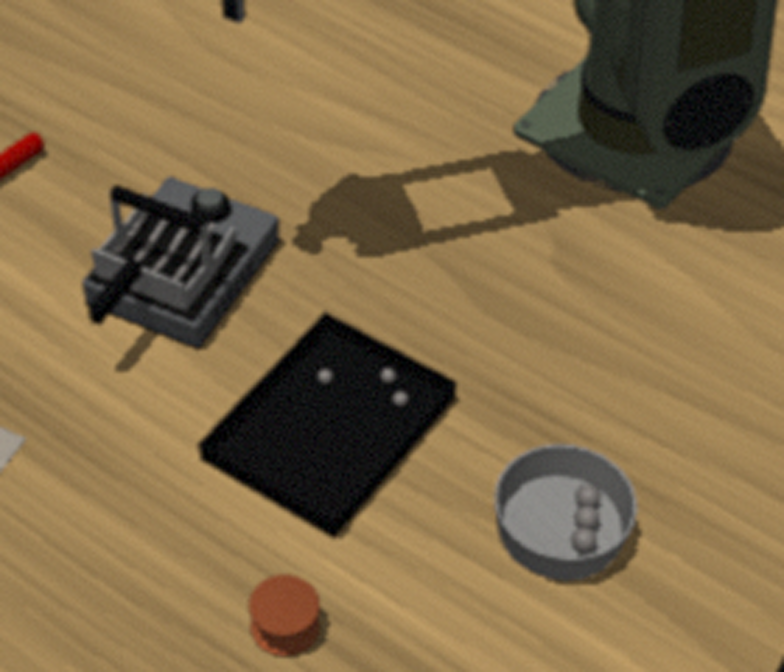

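View pics/r_w.png

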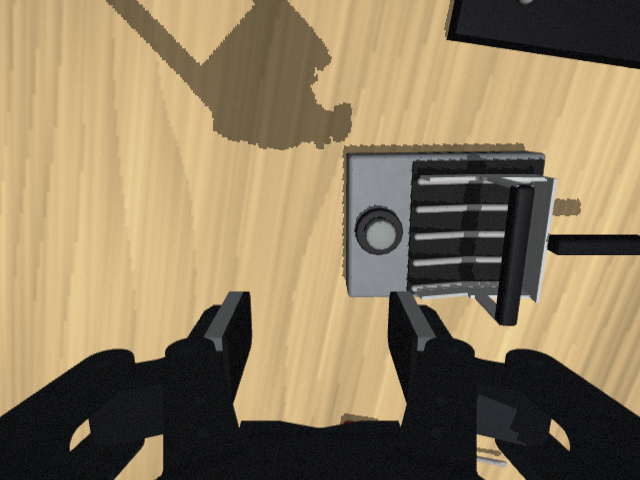

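View pics/r_t.png

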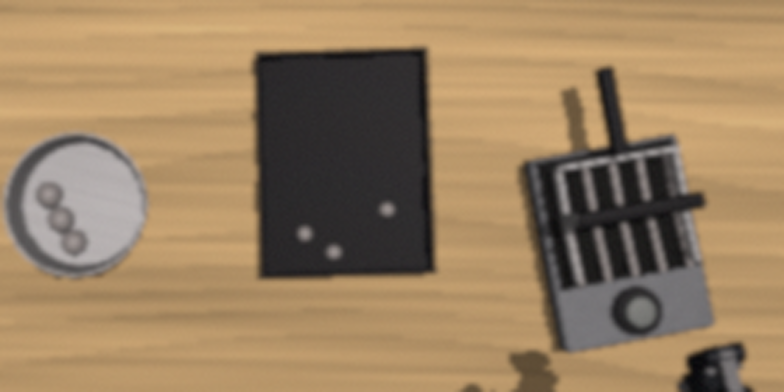

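All good: three balls in the dish, three in the tray, and the scoop empty on the pad. I'm handing in.

```bash
python3 -c "
from rig import *
print(get_obs()['clock'],close_job())"
```

```text
the job is handed in; nothing more can be done
56.2417 None
```

The whole job was carried out and handed in at 56.2 s of the 72 s allowed; the hand-in reports no verdict.

**What was done**
- I took the scoop by its rear handle and scooped the three large balls, leaving the three small ones in the tray.
- I set the loaded scoop on the pad and let go. Then I pressed the button until it met its stop, with the fingertips at 54.0 mm (6 mm of travel). I held it for about 2.3 s and released it.
- I took the scoop by its cross grip, tipped the balls into the dish and set the empty scoop back on the pad.

**Last checks**
- **Balls:** the final pictures show the three large balls in the upright dish and the three small ones in the tray.
- **Scoop:** it stands let go on the pad, its grip measured about 1 mm from the pad point. The handle and grip heights match a scoop standing flat, and the gripper is clear of it.
- **Button:** it looks up.
- **Neighbours:** I saw no sign that the meter, screwdriver or reel had been touched. I did not measure their positions again, and the meter is not in the last picture crops.

No check failed. Two things differed from what I expected:
- While carried slightly nose-up, the large balls stayed near mid-scoop instead of rolling to the back plate. They remained inside the scoop.
- Early estimates of ball and tray position differed by 1–3 mm between methods. I averaged them, and the scoop did not jam.

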